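# Show the camera the dowel behind the rail in the bench mirror

## Task

The inspection camera cannot see the dowel on the far side of the curved rail, and the carver's mallet stands in front of the mirror: lift the mallet away and stand it upright on the bench, well to one side of the mirror or behind it. Then take the tilting mirror by its frame and angle it until the camera sees the dowel's reflection half-way up the mirror; the pivots are slack and it drops back when let go, so finish while still holding it steady at that angle. Leave the other things on the bench where they are.

Things in the scene. Friction and masses are not known exactly. Their poses are not given: they have to be found in the camera images.
- mallet_handle (a point): the handle of a turned wooden carver's mallet that stands on its head, handle up, in front of the mirror. The mallet is 240 mm tall and weighs about 0.5 kg; the head, at the bottom, is 72 mm across and 113 mm high, the handle above it 25 to 30 mm across. This point is on its axis 190 mm above its underside; z runs up the handle
- mirror (a joint): tilt of the mirror about its level pivot axis, rad: 0 = glass upright, positive = the top tips forward (towards the camera) so that the glass looks downwards, negative = the top leans back. Range -0.45 to 0.40. The pivots are slack and the back is heavy: let go, it drops back to about -0.45, where it starts; about 1 N at the top edge moves it
- pivot (a point): the middle of the mirror glass, on the pivot axis, 160 mm above the bench; the glass turns about this point's x axis. Its axes stay with the mirror's base: x along the pivot axis, y straight out of the front of the glass when it is upright, z up. The mallet, the rail and the camera stand on its +y side
- stand: the mirror's fixed steel base, 200 (x) x 110 (y) x 12 mm, with two steel uprights (24 mm deep, tops 178 mm above the bench, 178 mm apart over their outer faces, black pivot screws out to 200 mm) that carry the mirror, a framed rectangle 150 mm wide and 130 mm high. Origin at the centre of its underside, under the pivot point, same axes
- mirror_rim (a point): the middle of the top edge of the mirror's wooden frame, half-way through its thickness; it turns with the mirror. It lies 65 mm up and 5 mm back from the pivot point when the joint is 0. The frame is 14 mm thick, nothing juts from it within 35 mm of the top edge, and it can be pinched or pushed there from above
- lens (a point): the centre of the front glass of the fixed inspection camera, a small black camera on a steel column stand. It faces the mirror from 680 mm in front of it, straight along the pivot point's y, and 360 mm above the bench (200 mm above the mirror's middle); it looks over the rail at the mirror
- dowel (a point): the end of the dowel to be seen, a round dark wooden pin of 12 mm that stands 22 mm level out of the side of the rail that faces the mirror, 50 to 125 mm above the bench. The rail is a striped laminated curved board on edge, 40 mm thick, 90 mm high and 350 mm long, fixed on two steel bench posts, with a wooden clamp on one end; this point's y runs from the dowel's end into the rail
- sight (a point): not an object: the camera's line of sight after it has bounced off the middle of the mirror. Origin at the middle of the glass, y along the reflected line, z square to it and upwards; it turns twice as fast as the mirror. The dowel is seen half-way up the mirror when the dowel's end lies on this line as seen from the side (its z in this frame is 0)
- glue: a white glue bottle, 64 mm across and 170 mm tall, standing; origin at the centre of its underside. To be left alone
- wax_tin: a flat round metal tin, 72 mm across and 30 mm high, near one side of the mirror; origin at the centre of its underside. To be left alone
- pencil: a carpenter's pencil, 190 x 14 x 7.5 mm, lying on the camera's side of the rail; origin under its middle, x along it. To be left alone
- sanding_block: a cork sanding block, 110 (x) x 62 (y) x 34 mm, on the camera's side of the rail; origin at the centre of its underside. To be left alone
- offcut: a dark wood offcut, 120 (x) x 50 (y) x 22 mm, lying flat; origin at the centre of its underside. To be left alone
- chisel: a chisel, 270 mm long, up to 31 mm wide and high, lying behind the mirror; x along it towards the edge; origin under its middle. To be left alone
- spokeshave: a spokeshave, 250 mm wide along its y, 30 mm deep and 33 mm high, lying behind the mirror; origin under its middle. To be left alone
Things that resemble listed ones, but are neither listed nor needed, are in the scene too. Leave any green or pink look-alike of the part that bears mallet_handle alone.

How it is judged:
By the outcome, as a careful person would: the job done as asked, in the order asked, and still so for the second after the job is handed in, while the arm keeps its last pose, push and grip.
It also fails if it takes over 51 s, if anything falls off the work surface, if the arm or the gripper's body presses on something with over 40 N, if the wrist force passes 120 N, or if a joint passes its speed limit or range.

## Robot

A 7-joint arm with a two-finger parallel gripper is mounted at the origin on the work surface. World frame = base frame: x ahead of the robot, y to its left, z up, the work surface at z = 0. Lengths are in m, angles in rad, forces in N, time in s.
With the tool pointing down it reaches from about 0.4 to 0.85 m from the base axis. Payload 10.4 kg.
Tool frame: the origin (TCP) lies between the finger pads; the fingertips stand ahead of it and the grasp point (between the pads) lies 5 mm behind it (manip.tip_extent is the z of the fingertips in the tool frame, in m); z points along the fingers, y is the line along which they close (so a half turn about z gives the same grasp; the last joint's range is limited). The gripper opens to 85 mm and grips with 20 to 120 N. Pads are 22 mm wide; open, the fingers measure 114 mm over their backs; the gripper's body (76 mm by 85 mm) begins 54 mm behind the grasp point. The pads swing forward as they close: fully open they stand 13 mm farther back than shut.
Start: joints at [-1.128, 0.332, -0.065, 1.46, 0.022, 1.35, -0.088], TCP at [0.281, 0.558, 0.245] pointing down, gripper open.
Joint ranges: [-2.6, 2.6], [-0.5, 2.12], [-1.47, 1.34], [0.16, 2.42], [-1.27, 4.41], [0.06, 2.06], [-2.6, 2.6]. Speed limits (rad/s): [2.22, 2.22, 2.79, 2.79, 3.14, 3.14, 3.14].

## Interface

Orientations are given as a unit quaternion [x, y, z, w].
In Python, from workcell import status, viewer, manip gives the robot as it stands.
- The arm moves only by the tool play_rows, never from a script. Its argument "plan" is one flat list of numbers, 7 for each row, row after row: the turn, a rotation vector about the tool's x, y, z in degrees, then the shift along the tool's x, y, z in m, then the opening, from 0 (shut) to 1 (fully open). In form: [ax, ay, az, dx, dy, dz, grip, ax, ay, az, dx, dy, dz, grip, ...]. A call has 1 to 20 rows; each row is the pose to reach, as a shift and turn from the pose commanded when the call began, along the tool's axes at that moment; what a row does not reach only later rows make up. A row lasts 1/8 s, in which the tool goes at most 62.5 mm and 10.7 degrees, less where a joint would pass 70% of its speed; a pose out of reach is approached as far as the arm can. A call with a gripper value outside its range is refused whole. The fingers move at their own pace and stop on an object; "squeeze" is the grip in N (left out, the last holds). Time passes only in rows, so rows that repeat a pose let the fingers close. It gives the time, the measured TCP pose, the force, the opening and the grip force at its end, in the units of the state.
- status.get_obs(): the state, without advancing time (a new reading comes with each control period).
- viewer.camera(name): name is "scene" or "side" or "wrist"; returns the picture (420x560x3 uint8, red, green, blue); there is no depth.
- viewer.camera_model(name): a dict with "fx", "fy", "cx", "cy" (pixels), "D" ([k1, k2, p1, p2, k3] as OpenCV has them; the pictures are not rectified), "R" (3x3) and "t" (3): a world point X has camera coordinates R X + t. Camera axes: x right, y down, z forward; pixel columns grow to the right and rows downward; lengths in m; the calibration is good to about 2 mm. A picture is of the moment at which its call begins: read the wrist's pose just before it. camera_model takes no time and is no camera call; for the wrist camera it gives the pose at the moment of the call.
- manip.hand_in(): hands the job in; it is judged then, once.
The state is a dict: "clock": time; "joint_pos": joint angles; "joint_velocities": joint speeds; "tau": joint torques, N m; "position": TCP position; "ee_rot": TCP orientation; "ft_force": force on the tool from outside, world axes, zero at the start; "torque": the same for the moment, N m; "grip_width": opening from 0.0 (shut) to 1.0 (fully open); "grasp_force": force on a finger pad.
Only numpy, scipy, OpenCV 4.12 (cv2) and the standard library are available. Lean on these libraries where they do the work, as an engineer would, in place of code of your own. Each camera call takes 0.05 s, during which the arm holds its last target. There are 200 camera calls.

## Working session

There is one attempt and no reset: what is moved stays moved. The work goes in short steps, Python scripts to look and compute and a tool call to move; the robot and the scene stay as the last step left them, time stands still between calls to the robot, and variables do not carry over. Pictures are saved under pics/ and viewed, at most 10 in all, crops included, and the job is handed in when it is done.

Besides the shell and the picture viewer there is one more tool, called after "Request:" as a command line: name --argument value ..., lists and objects as JSON in quotes. play_rows: Moves the arm, as the interface text tells. Its arguments: {"type":"object","properties":{"plan":{"type":"array","items":{"type":"number"}},"squeeze":{"type":"number"}},"required":["plan"]}

```bash
ls; mkdir -p pics; python3 - <<'E'
from workcell import status, viewer, manip
import cv2
o=status.get_obs(); print({k:o[k] for k in('clock','position','ee_rot','grip_width','ft_force')},manip.tip_extent)
for n in('scene','side'):
    im=viewer.camera(n); m=viewer.camera_model(n); print(n,m)
    cv2.imwrite(f'pics/{n}0.png',cv2.resize(im[:,:,::-1],(800,600),interpolation=cv2.INTER_CUBIC))
E
```

```text
pics
{'clock': 0.0, 'position': array([0.28056718, 0.5580907 , 0.24453402]), 'ee_rot': array([ 2.30810337e-01,  9.72998510e-01, -6.87418702e-04, -1.21064757e-04]), 'grip_width': 0.9987753144098268, 'ft_force': array([-0.91301983, -0.16388016,  0.41262659])} 0.014
scene {'fx': 401.4640578983929, 'fy': 401.4640578983929, 'cx': 279.0319385148404, 'cy': 202.7121325116688, 'D': array([0.01195873, 0.        , 0.        , 0.        , 0.        ]), 'R': array([[-0.80083851,  0.59881   , -0.00917945],
       [ 0.47870679,  0.63085391, -0.61062521],
       [-0.35985759, -0.49340645, -0.79186652]]), 't': array([ 0.41286419, -0.13483312,  1.71885419])}
side {'fx': 441.3356933884511, 'fy': 441.3356933884511, 'cx': 282.03854595551707, 'cy': 202.24212928235977, 'D': array([-0.10012546,  0.        ,  0.        ,  0.        ,  0.        ]), 'R': array([[ 0.99859724, -0.05218341,  0.00896933],
       [-0.02027863, -0.5334034 , -0.84561788],
       [ 0.04891149,  0.84424979, -0.53371337]]), 't': array([-0.5180619 ,  0.18452956,  1.46051045])}
```

View pics/scene0.png

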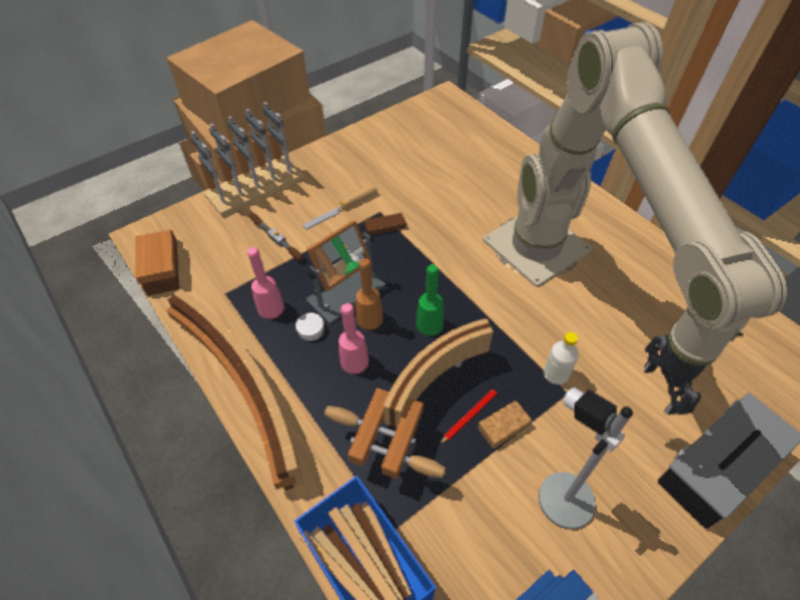

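View pics/side0.png

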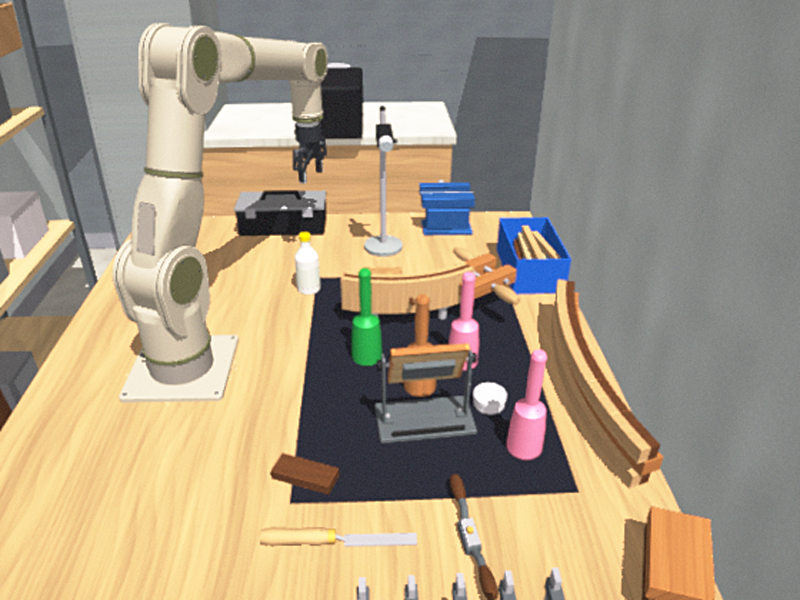

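The brown mallet stands directly in front of the mirror: scene (367,295), side (422,345). I'll enlarge both views to measure.

```bash
python3 - <<'E'
import cv2
a=cv2.imread('pics/scene0.png')[190:490,240:540]; cv2.imwrite('pics/sc1.png',cv2.resize(a,(600,600),interpolation=cv2.INTER_CUBIC))
a=cv2.imread('pics/side0.png')[230:470,270:590]; cv2.imwrite('pics/sd1.png',cv2.resize(a,(800,600),interpolation=cv2.INTER_CUBIC))
E
```

```text
(no output)
```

View pics/sc1.png

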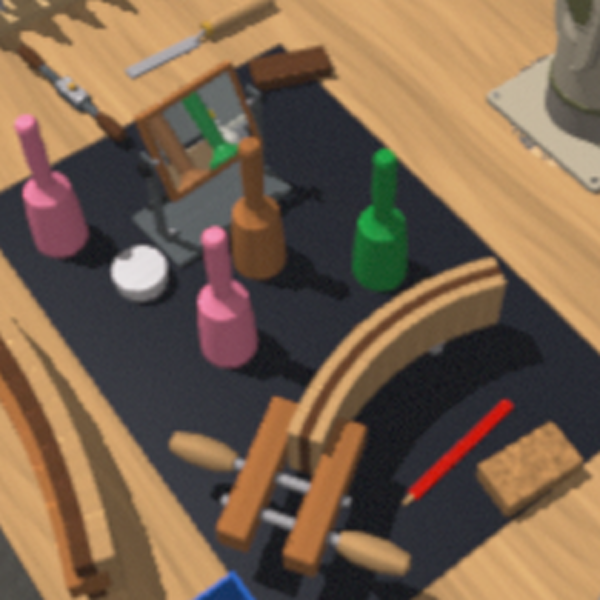

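View pics/sd1.png

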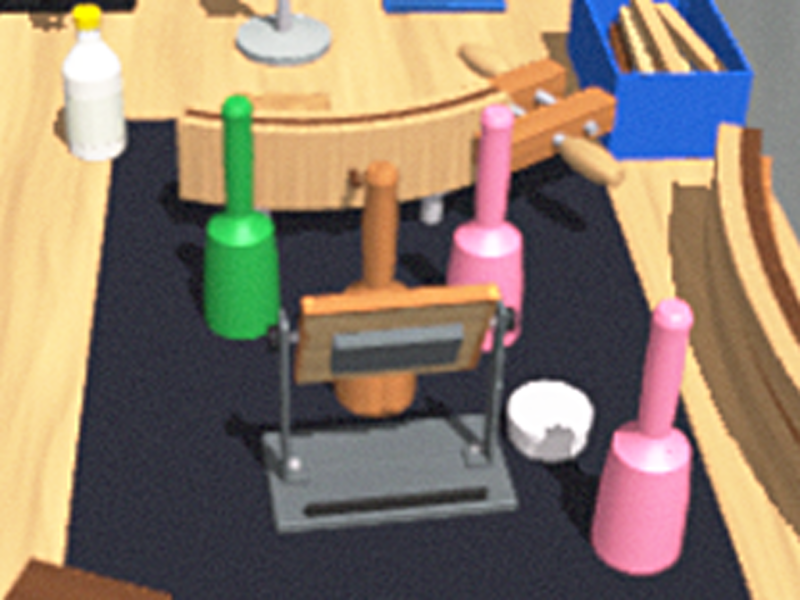

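```bash
cat > h.py <<'E'
import numpy as np, cv2
from workcell import status, viewer, manip
M={n:viewer.camera_model(n) for n in('scene','side')}
def ray(m,p):
    K=np.array([[m['fx'],0,m['cx']],[0,m['fy'],m['cy']],[0,0,1]])
    x=cv2.undistortPoints(np.array([[p]],float),K,m['D'])[0,0]
    R,t=np.array(m['R']),np.array(m['t']); d=R.T@np.array([*x,1]); return -R.T@t,d/np.linalg.norm(d)
def proj(m,X):
    K=np.array([[m['fx'],0,m['cx']],[0,m['fy'],m['cy']],[0,0,1]])
    return cv2.projectPoints(np.array([X],float),cv2.Rodrigues(np.array(m['R']))[0],np.array(m['t']),K,m['D'])[0][0,0]
def tri(rs):
    A=sum(np.eye(3)-np.outer(d,d) for c,d in rs); b=sum((np.eye(3)-np.outer(d,d))@c for c,d in rs)
    X=np.linalg.solve(A,b); return X,[np.linalg.norm(np.cross(X-c,d)) for c,d in rs]
def onz(r,z): c,d=r; return c+d*(z-c[2])/d[2]
sd=lambda u,v: ray(M['side'],((270+u*.4)*.7,(230+v*.4)*.7))
sc=lambda u,v: ray(M['scene'],((240+u*.5)*.7,(190+v*.5)*.7))
s0=lambda u,v: ray(M['side'],(u*.7,v*.7)); c0=lambda u,v: ray(M['scene'],(u*.7,v*.7))
E
python3 - <<'E'
from h import *
np.set_printoptions(precision=4,suppress=True)
for n,a,b in [('mallet top',sc(250,146),sd(381,170)),('lens',c0(573,397),s0(386,143)),
 ('rimL',sc(232,68),sd(303,302)),('rimR',sc(137,118),sd(497,290)),('screwL?',sc(258,98),sd(277,338)),('screwR',sc(150,160),sd(510,318)),
 ('railL top',sc(495,262),sd(180,112)),('green top',sc(384,158),sd(238,103)),('pink top',sc(214,235),sd(497,112)),('pink2',sc(28,124),sd(673,308))]:
    X,e=tri([a,b]); print(n,X,np.array(e))
for n,r in [('BL',sd(270,515)),('BR',sd(517,495)),('FL',sd(264,435)),('FR',sd(500,418)),('scR back',sc(133,213)),('scR front',sc(182,258)),('scL front',sc(290,186))]: print(n,onz(r,.012))
for n,r,z in [('tin sc',sc(140,262),.03),('tin sd',sd(550,408),.03),('mal base sc',sc(259,262),.0),('mal sd',sd(375,400),0),('glue s',s0(308,285),0),('dow',sd(352,178),.05),('dow',sd(352,178),.09),('dow',sd(352,178),.125),('offcut',s0(306,472),.022),('rail edge top',sd(380,125),.12),('railbottom left',sd(180,197),.03)]: print(n,onz(r,z))
E
```

```text
mallet top [ 0.5528 -0.0807  0.2337] [0.0003 0.0003]
lens [0.4954 0.4906 0.3656] [0.0003 0.0003]
rimL [ 0.4841 -0.2222  0.2087] [0.0009 0.0009]
rimR [ 0.6304 -0.2187  0.2131] [0.0001 0.0001]
screwL? [ 0.4634 -0.1995  0.1566] [0.0003 0.0003]
screwR [ 0.6425 -0.19    0.1645] [0.0057 0.0057]
railL top [0.3776 0.1786 0.1369] [0.0016 0.0016]
green top [0.4362 0.0309 0.2338] [0.0008 0.0008]
pink top [0.6608 0.0043 0.2359] [0.0004 0.0004]
pink2 [ 0.7498 -0.2732  0.2343] [0.0011 0.0011]
BL [ 0.4553 -0.2478  0.012 ]
BR [ 0.6586 -0.2344  0.012 ]
FL [ 0.452  -0.1529  0.012 ]
FR [ 0.6577 -0.1403  0.012 ]
scR back [ 0.6546 -0.2409  0.012 ]
scR front [ 0.6414 -0.1357  0.012 ]
scL front [ 0.4529 -0.1478  0.012 ]
tin sc [ 0.6945 -0.1523  0.03  ]
tin sd [ 0.6987 -0.1495  0.03  ]
mal base sc [ 0.5582 -0.0748  0.    ]
mal sd [ 0.5519 -0.0983  0.    ]
glue s [0.2693 0.3564 0.    ]
dow [0.5484 0.1867 0.05  ]
dow [0.5439 0.1261 0.09  ]
dow [0.5401 0.0731 0.125 ]
offcut [ 0.3181 -0.3462  0.022 ]
rail edge top [0.5746 0.1756 0.12  ]
railbottom left [0.3713 0.1883 0.03  ]
```

Request:
play_rows --plan '[0,0,0,0,0,-0.06,1,0,0,-10,-0.05,-0.04,-0.115,1,0,0,-20,-0.1,-0.08,-0.115,1,0,0,-31,-0.15,-0.12,-0.115,1,0,0,-31,-0.531,-0.45,-0.115,1,0,0,-31,-0.531,-0.45,-0.115,1,0,0,-31,-0.531,-0.45,-0.115,1,0,0,-31,-0.531,-0.45,-0.115,1,0,0,-31,-0.531,-0.45,-0.115,1,0,0,-31,-0.531,-0.45,-0.115,1,0,0,-31,-0.531,-0.45,-0.115,1,0,0,-31,-0.531,-0.45,-0.115,1,0,0,-31,-0.531,-0.45,-0.115,1,0,0,-31,-0.531,-0.45,-0.115,1,0,0,-31,-0.531,-0.45,-0.115,1]' --squeeze 40

```text
clock: 1.98
position: [0.5529, -0.0809, 0.36]
ee_rot: [-0.038, 0.999, 0.0, -0.0]
ft_force: [-0.2, -0.7, 0.3]
grip_width: 0.999
grasp_force: 0.0
```

```bash
python3 - <<'E'
from h import *
np.set_printoptions(precision=4,suppress=True)
from scipy.spatial.transform import Rotation as Ro
o=status.get_obs(); print(o['clock'],o['position'],o['joint_pos']); print(Ro.from_quat(o['ee_rot']).as_matrix())
m=viewer.camera_model('wrist'); im=viewer.camera('wrist'); print(-m['R'].T@m['t'],m['R'][2])
cv2.imwrite('pics/w1.png',cv2.resize(im[:,:,::-1],(800,600),interpolation=cv2.INTER_CUBIC))
import pickle; pickle.dump(m,open('w1.pkl','wb'))
for n,r,z in [('ch',s0(262,537),.015),('ch2',s0(415,540),.01),('sp',s0(456,478),.015),('sp2',s0(492,590),.015),('offR',s0(338,475),.022),('offRb',s0(335,490),.0)]: print(n,onz(r,z))
E
```

```text
1.975 [ 0.5529 -0.0809  0.36  ] [-0.3623  0.1489  0.4891  1.4685 -0.0703  1.5422  1.7715]
[[-0.9971 -0.0763 -0.0006]
 [-0.0763  0.9971  0.0006]
 [ 0.0006  0.0006 -1.    ]]
[ 0.4788 -0.0875  0.4887] [ 0.2895  0.0224 -0.9569]
ch [ 0.2518 -0.4838  0.015 ]
ch2 [ 0.5135 -0.4955  0.01  ]
sp [ 0.5994 -0.3664  0.015 ]
sp2 [ 0.6293 -0.5998  0.015 ]
offR [ 0.3785 -0.3556  0.022 ]
offRb [ 0.3723 -0.3725  0.    ]
```

View pics/w1.png

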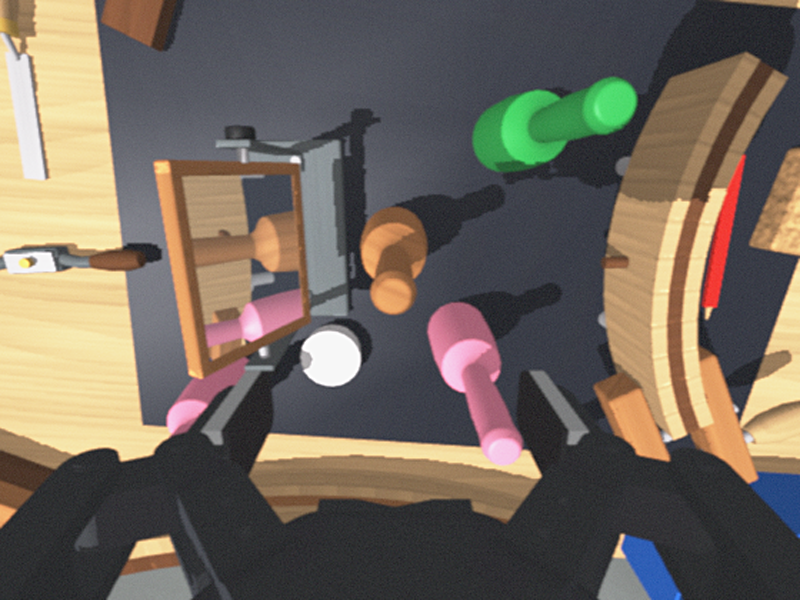

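The wrist view shows the dowel's end at (605,262), rooted at (628,262). The mallet top is at (394,295), the near rim corners at (165,167) and (200,372), and the stand's front edge runs (347,142)–(349,316).

```bash
python3 - <<'E'
from h import *
import pickle
np.set_printoptions(precision=4,suppress=True)
m=pickle.load(open('w1.pkl','rb')); w=lambda u,v: ray(m,(u*.7,v*.7))
for n,rs in [('dowel',[w(605,262),sd(352,178)]),('dowelL',[w(605,262),sd(349,178)]),('dowelR',[w(605,262),sd(356,179)]),('mallet top',[w(394,294),sc(250,146),sd(381,170)]),('rimL',[w(162,167),sc(232,68),sd(303,302)]),('rimR',[w(198,374),sc(137,118),sd(497,290)])]:
    X,e=tri(rs); print(n,X,np.array(e))
for n,p in [('FL',(347,142)),('FR',(349,316)),('mal base',(392,243))]: print(n,onz(w(*p),.012))
print('tin',onz(w(331,355),.03)); print('tcp proj',proj(m,(.5529,-.0809,.24))/.7, 'dowel base at z=.1',onz(w(628,262),.1))
# fit enlarged crop
im=cv2.imread('pics/w1.png')[110:400,130:670]; cv2.imwrite('pics/w1c.png',cv2.resize(im,(800,430),interpolation=cv2.INTER_CUBIC))
E
```

```text
dowel [0.5452 0.1209 0.0939] [0.0017 0.0017]
dowelL [0.5436 0.1201 0.0948] [0.0031 0.0031]
dowelR [0.5475 0.1227 0.091 ] [0.0001 0.0001]
mallet top [ 0.5529 -0.0813  0.2339] [0.0007 0.0005 0.0005]
rimL [ 0.4851 -0.2273  0.2117] [0.0064 0.0059 0.0023]
rimR [ 0.6305 -0.219   0.2133] [0.0003 0.0004 0.0001]
FL [ 0.453  -0.1401  0.012 ]
FR [ 0.65   -0.1292  0.012 ]
mal base [ 0.5577 -0.084   0.012 ]
tin [ 0.6945 -0.1469  0.03  ]
tcp proj [395.7041 296.2088] dowel base at z=.1 [0.5442 0.1397 0.1   ]
```

View pics/w1c.png

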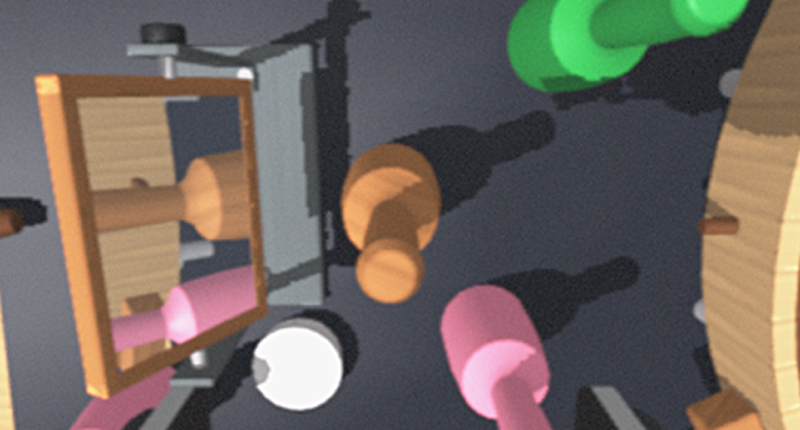

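Request:
play_rows --plan '[0,0,0,0,0,0.05,1,0,0,0,0,-0.001,0.11,1,0,0,0,0,-0.001,0.15,1,0,0,0,0,-0.001,0.165,1,0,0,0,0,-0.001,0.165,1,0,0,0,0,-0.001,0.165,0,0,0,0,0,-0.001,0.165,0,0,0,0,0,-0.001,0.165,0,0,0,0,0,-0.001,0.165,0,0,0,0,0,-0.001,0.165,0,0,0,0,0,-0.001,0.165,0,0,0,0,0,-0.001,0.165,0,0,0,0,0,-0.001,0.165,0]' --squeeze 60

```text
clock: 3.65
position: [0.5536, -0.0827, 0.1962]
ee_rot: [-0.038, 0.999, 0.0, 0.001]
ft_force: [-1.1, 2.1, 5.7]
grip_width: 0.31
grasp_force: 59.4
```

Request:
play_rows --plan '[0,0,0,0,0,-0.02,0,0,0,0,0,0,-0.06,0,0,0,0,0,0,-0.11,0,0,0,0,0,0,-0.16,0,0,0,0,0,0,-0.21,0,0,0,0,0.005,-0.01,-0.25,0,0,0,0,0.02,-0.04,-0.26,0,0,0,0,0.035,-0.08,-0.26,0,0,0,0,0.052,-0.12,-0.26,0,0,0,0,0.07,-0.16,-0.26,0,0,0,0,0.087,-0.2,-0.26,0,0,0,0,0.104,-0.24,-0.26,0,0,0,0,0.117,-0.27,-0.26,0,0,0,0,0.125,-0.288,-0.26,0,0,0,0,0.125,-0.288,-0.26,0,0,0,0,0.125,-0.288,-0.26,0]'

```text
clock: 5.65
position: [0.4505, -0.3789, 0.4546]
ee_rot: [-0.038, 0.999, 0.001, -0.0]
ft_force: [-0.3, 1.1, -5.3]
grip_width: 0.311
grasp_force: 60.6
```

```bash
python3 - <<'E'
from h import *
np.set_printoptions(precision=4,suppress=True)
from scipy.spatial.transform import Rotation as Ro
o=status.get_obs(); print(o['clock'],o['position'],o['joint_pos'],o['grip_width']); print(Ro.from_quat(o['ee_rot']).as_matrix())
im=viewer.camera('side')[:,:,::-1]; im2=viewer.camera('scene')[:,:,::-1]
cv2.imwrite('pics/p2.png',np.hstack([cv2.resize(im[140:360,150:400],(400,352)),cv2.resize(im2[60:280,100:350],(400,352))]))
E
```

```text
5.65 [ 0.4505 -0.3789  0.4546] [ 0.0836  0.2699  0.7253  1.181  -0.1811  1.7549  2.4042] 0.31099373634945227
[[-0.9971 -0.0759 -0.0009]
 [-0.0759  0.9971  0.0012]
 [ 0.0008  0.0012 -1.    ]]
```

View pics/p2.png

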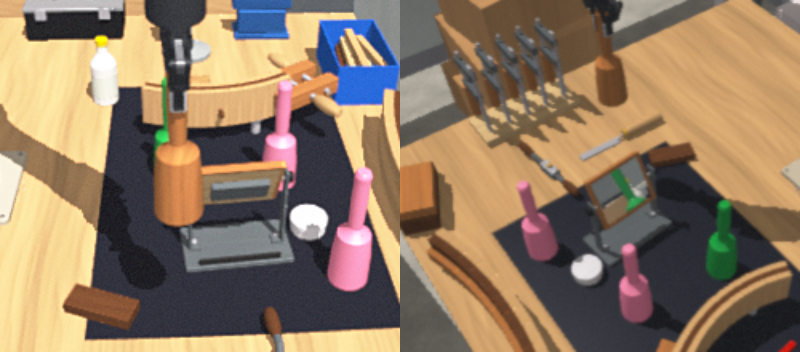

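The mallet hangs upright over a clear spot behind the mirror, so I'll lower it there.

Request:
play_rows --plan '[0,0,0,0,0,0.05,0,0,0,0,0,0,0.1,0,0,0,0,0,0,0.15,0,0,0,0,0,0,0.2,0,0,0,0,0,0,0.235,0,0,0,0,0,0,0.25,0,0,0,0,0,0,0.255,0,0,0,0,0,0,0.258,0,0,0,0,0,0,0.26,0,0,0,0,0,0,0.26,0,0,0,0,0,0,0.26,0]'

```text
clock: 7.12
position: [0.4506, -0.38, 0.1962]
ee_rot: [-0.038, 0.999, -0.0, 0.001]
ft_force: [-0.2, 0.1, 1.0]
grip_width: 0.31
grasp_force: 61.3
```

Request:
play_rows --plan '[0,0,0,0,0,0,0.5,0,0,0,0,0,0,0.8,0,0,0,0,0,0,0.9,0,0,0,0,0,0,0.9,0,0,0,0,0,0,0.9,0,0,0,0,0,0,0.9,0,0,0,0,0,-0.02,0.9,0,0,0,0,0,-0.06,0.9,0,0,0,0,0,-0.12,0.9,0,0,0,0,0,-0.18,0.9,0,0,0,0,0,-0.22,0.9,0,0,0,0,0,-0.22,0.9]'

```text
clock: 8.62
position: [0.4504, -0.3806, 0.4183]
ee_rot: [-0.037, 0.999, -0.001, 0.002]
ft_force: [0.3, -0.7, -0.6]
grip_width: 0.896
grasp_force: 0.0
```

```bash
python3 - <<'E'
from h import *
import pickle
np.set_printoptions(precision=4,suppress=True)
o=status.get_obs(); print(o['clock'],o['position'])
m=viewer.camera_model('wrist'); w=viewer.camera('wrist')[:,:,::-1]
im=viewer.camera('side')[:,:,::-1]; im2=viewer.camera('scene')[:,:,::-1]
pickle.dump((m,w,im,im2),open('s3.pkl','wb'))
a=np.hstack([cv2.resize(im[161:281,190:350],(400,300),interpolation=cv2.INTER_CUBIC),cv2.resize(im2[120:240,200:360],(400,300),interpolation=cv2.INTER_CUBIC)])
b=np.hstack([cv2.resize(w,(400,300),interpolation=cv2.INTER_AREA),cv2.resize(im[200:350,180:380],(400,300),interpolation=cv2.INTER_CUBIC)])
cv2.imwrite('pics/p3.png',np.vstack([a,b]))
E
```

```text
8.625 [ 0.4504 -0.3806  0.4183]
```

View pics/p3.png

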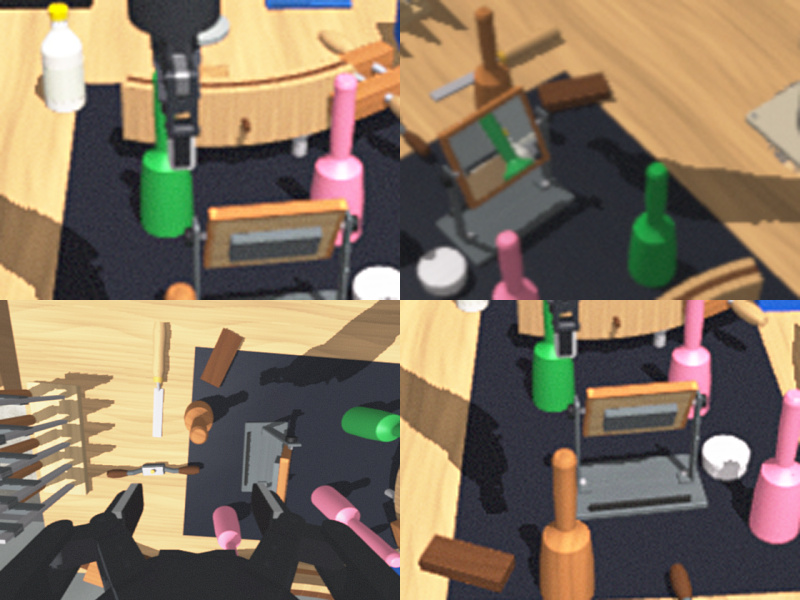

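The mallet now stands upright behind the mirror, and the dowel is visible in the side crop at about (245,127). Next is the tilted pre-grasp above the rim.

Request:
play_rows --plan '[-8,0,0,-0.03,0.02,0,0.6,-16,0,0,-0.06,0.05,0,0.6,-25.8,0,0,-0.09,0.08,0.01,0.6,-25.8,0,0,-0.118,0.113,0.05,0.6,-25.8,0,0,-0.118,0.113,0.09,0.6,-25.8,0,0,-0.118,0.113,0.132,0.6,-25.8,0,0,-0.118,0.113,0.132,0.6,-25.8,0,0,-0.118,0.113,0.132,0.6]' --squeeze 25

```text
clock: 9.78
position: [0.5594, -0.2583, 0.2845]
ee_rot: [-0.037, 0.974, 0.223, -0.008]
ft_force: [-0.5, 0.6, 1.5]
grip_width: 0.598
grasp_force: 0.0
```

```bash
python3 - <<'E'
from h import *
import pickle
np.set_printoptions(precision=4,suppress=True)
from scipy.spatial.transform import Rotation as Ro
o=status.get_obs(); print(o['clock'],o['position'],o['joint_pos']); print(Ro.from_quat(o['ee_rot']).as_matrix())
m=viewer.camera_model('wrist'); w=viewer.camera('wrist')[:,:,::-1]
_,_,im,_=pickle.load(open('s3.pkl','rb'))
pickle.dump((m,w),open('s4.pkl','wb')); print(-m['R'].T@m['t'])
p=proj(m,(.5455,.1215,.093)); q=proj(m,(.5573,-.2247,.2163)); print(p,q)
def crop(a,c,h,s): 
    x,y=int(c[0]),int(c[1]); print('crop origin',x-h,y-h); return cv2.resize(a[max(y-h,0):y+h,max(x-h,0):x+h],(s,s),interpolation=cv2.INTER_CUBIC)
w1=cv2.resize(cv2.imread('pics/w1.png'),(560,420),interpolation=cv2.INTER_AREA)
b=np.hstack([crop(w,p,25,200) if 25<p[0]<535 and 25<p[1]<395 else np.zeros((200,200,3),np.uint8),crop(im,(288,212),12,200),crop(w1,(424,184),20,200),np.zeros((200,200,3),np.uint8)])
b=b.astype(np.uint8)
a=np.zeros((400,800,3),np.uint8); a[:,:533]=cv2.resize(w,(533,400),interpolation=cv2.INTER_CUBIC)
cv2.imwrite('pics/p4.png',np.vstack([a,b]))
E
```

```text
9.775 [ 0.5594 -0.2583  0.2845] [ 0.1515  0.5436  0.6154  1.2587 -0.6155  1.7596  2.3778]
[[-0.9972 -0.0678 -0.0321]
 [-0.075   0.8979  0.4338]
 [-0.0006  0.435  -0.9004]]
[ 0.4894 -0.3205  0.4004]
[436.7664 176.961 ] [277.8782 224.4281]
crop origin 411 151
crop origin 276 200
crop origin 404 164
```

View pics/p4.png

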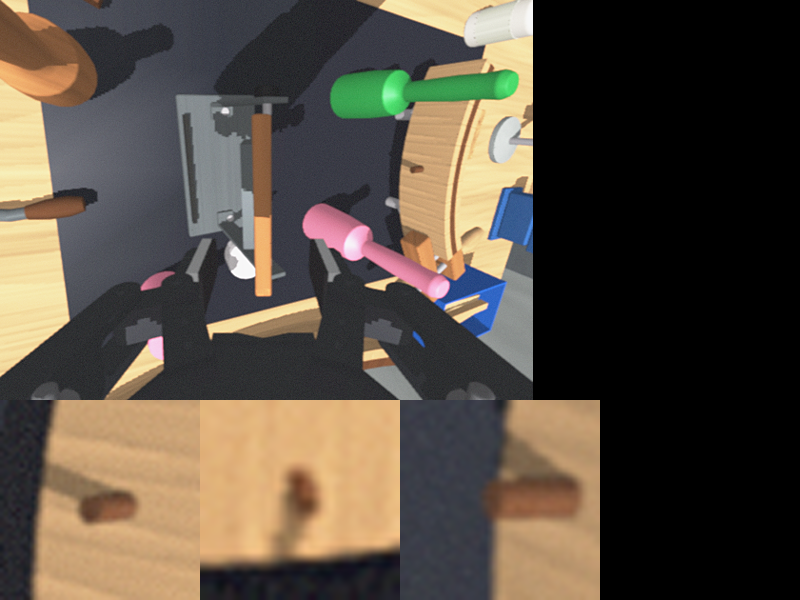

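The rim lies square between the fingers, centred at about (263,205). The dowel end appears at crop (88,109) in the new wrist view and (91,97) in the older one, so I'll triangulate it and work out the angle.

```bash
python3 - <<'E'
from h import *
import pickle
np.set_printoptions(precision=4,suppress=True)
m1=pickle.load(open('w1.pkl','rb')); m4,_=pickle.load(open('s4.pkl','rb'))
a=ray(m4,(432.6,177.8)); b=ray(m1,(422.2,183.1)); s=ray(M['side'],(288.3,211.7))
c=lambda p,z:onz(p,z)
for rs in ([a,b],[a,b,s],[a,s]):
    X,e=tri(rs); print(X,np.array(e))
    for P in ([.5555,-.192,.16],):
        ey=np.array([-.0720,.9974,0]); v=X-np.array(P); aD=np.arctan2(v[2],v@ey); aL=np.arctan2(.2,.68)
        print('theta',-(aL+aD)/2,np.degrees(aD))
# pivot check: rim ends view -> rim point at z
for p in [(262.5,114),(263.5,296)]: print('rim',onz(ray(m4,((p[0]+.5)*560/533-.5,(p[1]+.5)*1.05-.5)),.2163))
E
```

```text
[0.5484 0.1245 0.084 ] [0.0001 0.0001]
theta -0.025009750768310288 -13.523634002638289
[0.5474 0.1225 0.0872] [0.0016 0.0004 0.0016]
theta -0.029183776210064682 -13.045325919852777
[0.5426 0.0781 0.1175] [0.0006 0.0006]
theta -0.06512360267795222 -8.926925173767728
rim [ 0.483  -0.232   0.2163]
rim [ 0.6322 -0.2198  0.2163]
```

Request:
play_rows --plan '[0,0,0,0,0.02,-0.04,0.6,8,0,0,-0.005,0.06,-0.02,0.6,16,0,0,-0.01,0.11,0.01,0.6,25.8,0,0,-0.015,0.16,0.03,0.6,25.8,0,0,-0.02,0.21,0.05,0.6,25.8,0,0,-0.022,0.26,0.08,0.6,25.8,0,0,-0.025,0.31,0.1,0.6,25.8,0,0,-0.028,0.359,0.123,0.6,25.8,0,0,-0.028,0.359,0.123,0.6,25.8,0,0,-0.028,0.359,0.123,0.6,25.8,0,0,-0.028,0.359,0.123,0.6]'

```text
clock: 11.2
position: [0.5593, 0.1179, 0.3297]
ee_rot: [-0.036, 0.999, 0.0, 0.001]
ft_force: [-0.6, 0.5, -1.0]
grip_width: 0.603
grasp_force: 0.0
```

```bash
python3 - <<'E'
from h import *
import pickle
np.set_printoptions(precision=4,suppress=True)
o=status.get_obs(); print(o['clock'],o['position'],o['ee_rot'])
m=viewer.camera_model('wrist'); w=viewer.camera('wrist')[:,:,::-1]
pickle.dump((m,w),open('s5.pkl','wb')); print(-m['R'].T@m['t'])
m4,w4=pickle.load(open('s4.pkl','rb'))
def crop(a,c,h,s): 
    x,y=int(c[0]),int(c[1]); print('crop origin',x-h,y-h); return cv2.resize(a[max(y-h,0):y+h,max(x-h,0):x+h],(s,s),interpolation=cv2.INTER_CUBIC)
cv2.imwrite('pics/p5.png',np.hstack([crop(w,proj(m,(.5478,.13,.086)),35,400),crop(w4,(440,178),16,400)]))
E
```

```text
11.2 [0.5593 0.1179 0.3297] [-0.0362  0.9993  0.0002  0.0006]
[0.4849 0.1117 0.4583]
crop origin 251 136
crop origin 424 162
```

View pics/p5.png

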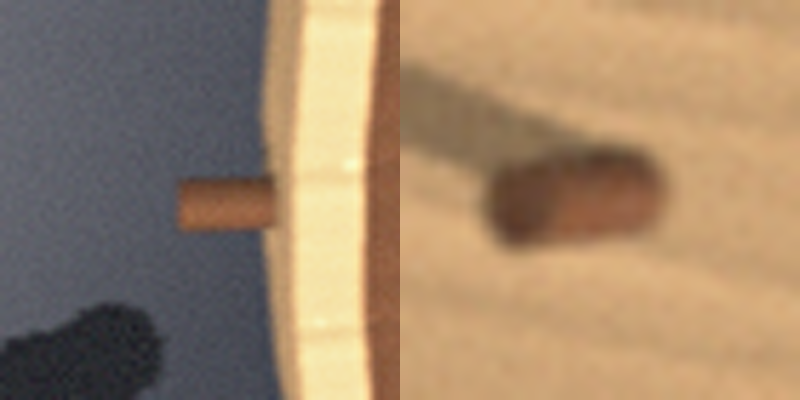

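The overhead view shows the dowel's end face at crop (179,206). The tilted view shows the dark end disc centred at (520,204).

```bash
python3 - <<'E'
from h import *
import pickle
np.set_printoptions(precision=4,suppress=True)
m1=pickle.load(open('w1.pkl','rb')); m4,_=pickle.load(open('s4.pkl','rb')); m5,_=pickle.load(open('s5.pkl','rb'))
a=ray(m4,(433.1,177.9)); b=ray(m1,(422.4,183.1)); e=ray(m5,(281.9,171.6)); s=ray(M['side'],(288.3,211.7))
P=np.array([.5557,-.192,.16])
for rs in ([a,e],[b,e],[s,e],[a,b,e],[a,b,e,s]):
    X,er=tri(rs)
    for yaw in (.07,.08):
        ey=np.array([-np.sin(yaw),np.cos(yaw),0]); v=X-P; print(X,np.array(er),'theta',-(np.arctan2(v[2],v@ey)+np.arctan2(.2,.68))/2)
o=status.get_obs()
from scipy.spatial.transform import Rotation as Ro
print(Ro.from_quat(o['ee_rot']).as_matrix())
E
```

```text
[0.5485 0.1239 0.0853] [0.0001 0.0001] theta -0.02685262807105457
[0.5485 0.1239 0.0853] [0.0001 0.0001] theta -0.026793961701466557
[0.5483 0.1239 0.0857] [0.0003 0.0003] theta -0.027367862941869256
[0.5483 0.1239 0.0857] [0.0003 0.0003] theta -0.027310147466296328
[0.5473 0.1238 0.0881] [0.0009 0.0009] theta -0.030966542725670704
[0.5473 0.1238 0.0881] [0.0009 0.0009] theta -0.03091406923876444
[0.5484 0.124  0.0853] [0.0001 0.0003 0.0003] theta -0.02688184323123935
[0.5484 0.124  0.0853] [0.0001 0.0003 0.0003] theta -0.026823686608516
[0.5477 0.1236 0.0868] [0.0012 0.0003 0.0007 0.0017] theta -0.028977838593924513
[0.5477 0.1236 0.0868] [0.0012 0.0003 0.0007 0.0017] theta -0.028922932586854994
[[-0.9974 -0.0726  0.001 ]
 [-0.0726  0.9974  0.0004]
 [-0.001   0.0004 -1.    ]]
```

Request:
play_rows --plan '[0,0,0,0.003,-0.05,0,0.6,0,0,0,0.007,-0.11,0,0.6,0,0,0,0.011,-0.17,0,0.6,0,0,0,0.015,-0.23,0,0.6,-8,0,0,0.019,-0.28,0,0.6,-16,0,0,0.023,-0.33,0,0.6,-25.8,0,0,0.027,-0.376,0.02,0.6,-25.8,0,0,0.027,-0.376,0.043,0.6,-25.8,0,0,0.027,-0.376,0.043,0.6,-25.8,0,0,0.027,-0.366,0.063,0.6,-25.8,0,0,0.027,-0.356,0.084,0.6,-25.8,0,0,0.027,-0.347,0.104,0.6,-25.8,0,0,0.027,-0.337,0.124,0.6,-25.8,0,0,0.027,-0.337,0.124,0.6]'

```text
clock: 13.0
position: [0.5583, -0.2151, 0.2061]
ee_rot: [-0.039, 0.974, 0.224, -0.008]
ft_force: [-0.2, 0.7, 0.0]
grip_width: 0.598
grasp_force: 0.0
```

Request:
play_rows --plan '[0,0,0,0,0,0,0,0,0,0,0,0,0,0,0,0,0,0,0,0,0,0,0,0,0,0,0,0,0,0,0,0,0,0,0,0,0,0,0,0,0,0,0,0,0,0,0,0,0,0,0,0,0,0,0,0]' --squeeze 25

```text
clock: 14.0
position: [0.5578, -0.2198, 0.2057]
ee_rot: [-0.036, 0.974, 0.222, -0.007]
ft_force: [3.5, -4.5, 2.1]
grip_width: 0.157
grasp_force: 24.4
```

```bash
cat > st.py <<'E'
from workcell import status
import numpy as np
from scipy.spatial.transform import Rotation as Ro
np.set_printoptions(precision=4,suppress=True)
o=status.get_obs(); R=Ro.from_quat(o['ee_rot']).as_matrix(); z=R[:,2]; ey=np.array([-.0726,.9974,0])
print(o['clock'],o['position'],o['ft_force'],o['torque'],o['grip_width'],o['grasp_force'],o['joint_pos']); print(R)
print('theta tool',-np.arctan2(z@ey,-z[2]))
P=np.array([.5557,-.192,.16]); v=o['position']-P; print('y,z rel pivot',v@ey,v[2],'rot-frame', 'along', -v@z, 'normal', v@R[:,1])
E
python3 st.py
```

```text
14.0 [ 0.5578 -0.2198  0.2057] [ 3.4537 -4.4627  2.1426] [-1.2216 -0.6405 -0.0128] 0.1571823838129473 24.417747063562274 [ 0.0398  0.5492  0.6618  1.4408 -0.6489  1.5995  2.4202]
[[-0.9973 -0.0677 -0.0301]
 [-0.074   0.8988  0.4322]
 [-0.0022  0.4332 -0.9013]]
theta tool -0.4480493298291813
y,z rel pivot -0.02791518671373879 0.04571788556082723 rot-frame along 0.053297589666285144 normal -0.005354643574520153
```

Request:
play_rows --plan '[3,0,0,0,0.0028,-0.0002,0,6,0,0,0,0.0056,-0.0003,0,9,0,0,0,0.0084,-0.0002,0,12,0,0,0,0.0112,0.0001,0,15,0,0,0,0.014,0.0005,0,18,0,0,0,0.0167,0.001,0,21,0,0,0,0.0195,0.0016,0,24.1,0,0,0,0.0222,0.0025,0,24.1,0,0,0,0.0222,0.0025,0,24.1,0,0,0,0.0222,0.0025,0,24.1,0,0,0,0.0222,0.0025,0,24.1,0,0,0,0.0222,0.0025,0]'

```text
clock: 15.5
position: [0.5561, -0.199, 0.2126]
ee_rot: [-0.037, 0.999, 0.014, 0.0]
ft_force: [3.8, -6.4, -3.5]
grip_width: 0.157
grasp_force: 27.0
```

```bash
python3 st.py; python3 - <<'E'
from h import *
im=viewer.camera('side')[:,:,::-1]; im2=viewer.camera('scene')[:,:,::-1]
f=lambda a:cv2.resize(a,(400,300),interpolation=cv2.INTER_CUBIC)
b=np.zeros((600,800,3),np.uint8); b[:300,:400]=f(im[200:350,180:380]); b[:300,400:]=f(im2[90:240,170:370]); b[300:,:400]=f(viewer.camera('wrist')[:,:,::-1]); b[300:,400:]=f(im)
cv2.imwrite('pics/p6.png',b)
E
```

```text
15.5 [ 0.5561 -0.199   0.2126] [ 3.8417 -6.394  -3.4681] [-1.4723 -0.9378  0.3117] 0.1567479375557263 27.023146525025368 [-0.3328  0.3429  0.7666  1.6273 -0.2718  1.2846  2.1303]
[[-0.9972 -0.0742 -0.0006]
 [-0.0742  0.9969  0.0276]
 [-0.0015  0.0275 -0.9996]]
theta tool -0.027525743630879493
y,z rel pivot -0.006985605310739652 0.05261686544751756 rot-frame along 0.052789319358193205 normal -0.005534504124372938
```

```bash
python3 -c "
from workcell import manip; print(manip.hand_in())"
```

```text
the job is handed in; nothing more can be done
None
```

I stood the mallet upright behind the mirror and handed the job in with the gripper still holding the mirror at about −0.0275 rad, the angle computed from the dowel's measured position; I read the final angle from the gripper's pose, not from a last picture.

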